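Load the green tile into the spring tile holder

TASK

Take the green glazed tile from the drying rack and load it, glazed face up, into the spring tile holder: push one end under the hood of the blue sprung jaw so the jaw moves back, lower the other end inside the low yellow jaw, and let go so that the two jaws centre it, lying flat on the end blocks and roughly centred across them. Leave the brown tile where it is.

Things in the scene. Friction and masses are not known exactly. Their poses are not given: they have to be found in the camera images.
- green_tile: Green glazed tile, 140 x 60 x 12 mm, 0.2 kg, two pale stripes on its top (glazed) face. It lies across two wooden rails (14 mm wide, 50 mm either side of its middle, tops 25 mm above the table), so it can be gripped across the 60 mm width at its middle; the brown tile is 65 mm beside it. Origin: centre of underside; x along length, y across, z up. Either end may go under the hood.
- holder_seat (a point): Middle of the fixed holder's seat plane, 50 mm above the table; x to the blue jaw, y across, z up. Two end blocks, 50 mm wide, 32 to 114 mm either side of it along x, have tops in this plane; open between them down to a 250 x 90 x 12 mm base plate. Yellow jaw: face at x = -62 mm, sprung like the blue one, 16 mm travel; it and the end stop behind it (to x = -120 mm) rise 7 mm above the seat.
- hood_jaw (a joint): Blue jaw's slide, m: 0 at rest (face at x = +62 mm in the seat's frame), grows to 0.032 as pushed to +x. 0.4 N/mm, 1 N at rest. Hood: overhangs the face 12 mm inward, underside 32 mm, top 40 mm above the seat. Held level, the tile fits over yellow and under the hood with its underside 7 to 20 mm up, and clears the yellow jaw with its centre at x = 8 to 24 mm. Centred, this reads about 0.008.
- brown_tile: Bystander: brown glazed tile of the same size and stripes, on the other place of the same rack; the two may change places, and rack and holder may change sides. Origin: centre of its underside; x along its length.
There are look-alikes about, which are no part of the job. What is meant by the green_tile is not purple, and is the smaller of those in its own colour.

How it is judged (in metres and radians):
At the end, for the whole second after the job is handed in: The green tile lies flat (within 0.1 rad) on both end blocks between the jaws, face up, at rest: origin within 8 mm of the seat's middle along the holder, 15 mm across and 4 mm in height; length within 10 degrees of the holder's (x of green_tile in the frame of holder_seat between -0.008 and 0.008 m and y of green_tile in the frame of holder_seat between -0.015 and 0.015 m and z of green_tile in the frame of holder_seat between -0.004 and 0.004 m and angle between the x axis of green_tile and the x axis of holder_seat, either way round below 0.175 rad and angle between green_tile's own z axis and vertical below 0.1 rad and linear speed of green_tile below 0.02 m/s); the robot touches nothing.
It fails at once if the brown tile is moved more than 25 mm (distance of brown_tile from where it was at the start of the episode above 0.025 m).
It also fails if it takes over 38 s, if anything falls off the work surface, if the arm or the gripper's body presses on something with over 40 N, if the wrist force passes 120 N, or if a joint passes its speed limit or range.

ROBOT

A 6-joint arm with a two-finger parallel gripper is mounted at the origin on the work surface. World frame = base frame: x ahead of the robot, y to its left, z up, the work surface at z = 0. Lengths are in mm, angles in degrees, forces in N, time in s.
With the tool pointing down it reaches from about 325 to 750 mm from the base axis. Payload 7.6 kg.
Tool frame: the origin (TCP) lies on the centre line of the jaws, within the pads' length; the fingertips stand 19 mm ahead of it and the grasp point (between the pads) is the TCP (arm.tip_reach is the distance from the TCP to the fingertips, in mm); x points along the fingers, z is the direction in which the jaws open and shut, and the axes are right-handed (so a half turn about x gives the same grasp; the last joint's range is limited). The gripper opens to 85 mm and grips with 20 to 120 N. Pads are 22 mm wide; open, the fingers measure 114 mm over their backs; the gripper's body (76 mm by 85 mm) begins 54 mm behind the grasp point. The pads swing forward as they close: fully open they stand 13 mm farther back than shut.
Start: joints at [-76.851, 2.991, 80.254, -0, 96.75, -4.028], TCP at [155.072, -501.594, 250.323] pointing down, gripper open.
Joint ranges: [-166.34, 166.34], [-52.06, 124.39], [6.96, 135.62], [-60.46, 240.46], [14.63, 156.25], [-167.68, 167.68]. Speed limits (degrees/s): [147.25, 147.25, 172.46, 180, 180, 180].

INTERFACE

Orientations are given as a 3x3 rotation matrix whose columns are the frame's x, y, z axes.
In Python, from workcell import arm gives the robot as it stands. Calls block until the motion is done:
- arm.move_ptp(position, orientation): joint-space move of the TCP to a pose.
- arm.movel(position, rot=None, velocity=150, force_limit=None): straight line of the TCP; rot=None keeps the orientation; velocity is the mean speed in mm/s. With force_limit (N) it stops when the force on the tool has changed by that much, and returns True; else False.
- arm.move_joints(angles): joint-space move.
- arm.grip(opening, grip_force=None): finger opening in mm; grip_force is the grip in N (None keeps the last); returns when the fingers have stopped.
- arm.sleep(seconds).
- arm.solve_ik(position, orientation): joint angles nearest the present ones, or None.
- arm.observe(): the state.
- arm.grab_frame(name): name is "scene" or "side" or "wrist"; returns a dict with "color" (480x640x3 uint8, red, green, blue), "fx", "fy", "cx", "cy" (pixels), "pose" (4x4, takes a point from camera to world coordinates). Camera axes: x right, y up, looking along -z (the intrinsics and any distortion apply to the point x, -y, -z); pixel columns grow to the right and rows downward; lengths in mm; the calibration is good to about 2 mm. A picture is of the moment at which its call begins. There is no depth.
A pose or a line that the arm cannot do raises arm.Unreachable and nothing moves.
- arm.hand_in(): hands the job in, once; it reports no verdict.
The state is a dict: "time_s": time; "joint_pos": joint angles; "dq": joint speeds; "effort": joint torques, N m; "tool_pos": TCP position; "orientation": TCP orientation; "contact_force": force on the tool from outside, world axes, zero at the start; "moment": the same for the moment, N m; "gripper_width": finger opening in mm.
Only numpy, scipy, OpenCV 4.12 (cv2) and the standard library are available. Lean on these libraries where they do the work, as an engineer would, in place of code of your own. Each camera call takes 0.05 s, during which the arm holds its last target.

## Working session

There is one attempt and no reset: what is moved stays moved. The work goes in short steps, each a Python script; the robot and the scene stay as the last script left them, time stands still between calls to the robot, and variables do not carry over. Pictures are saved under pics/ and viewed, and the job is handed in when it is done.

```bash
mkdir -p pics; ls; python3 - <<'E'
from workcell import arm
import cv2,numpy as np
for n in ["scene","side","wrist"]:
    f=arm.grab_frame(n); cv2.imwrite(f"pics/{n}0.png",f["color"][:,:,::-1]); np.save(f"pics/{n}0.npy",f,allow_pickle=True)
    print(n,f["fx"],f["fy"],f["cx"],f["cy"],np.round(f["pose"],3).tolist(),[k for k in f])
print(arm.observe()["time_s"])
E
```

```text
pics
scene 460.9769692867823 460.9769692867823 323.7986375445543 243.60934124105643 [[-0.667, -0.539, 0.515, 945.662], [0.745, -0.495, 0.447, 427.249], [0.013, 0.682, 0.731, 686.026], [0.0, 0.0, 0.0, 1.0]] ['color', 'fx', 'fy', 'cx', 'cy', 'pose']
side 592.165595310689 592.165595310689 316.0942632633103 242.25057262800826 [[-0.944, 0.159, -0.29, 227.745], [-0.331, -0.449, 0.83, 954.887], [0.002, 0.879, 0.477, 588.729], [0.0, 0.0, 0.0, 1.0]] ['color', 'fx', 'fy', 'cx', 'cy', 'pose']
wrist 331.63092738330954 331.63092738330954 320.38894906542345 236.30636865055007 [[0.295, 0.907, 0.301, 232.65], [-0.956, 0.28, 0.092, -477.109], [-0.001, -0.315, 0.949, 373.667], [0.0, 0.0, 0.0, 1.0]] ['color', 'fx', 'fy', 'cx', 'cy', 'pose']
0.15
```

View pics/scene0.png

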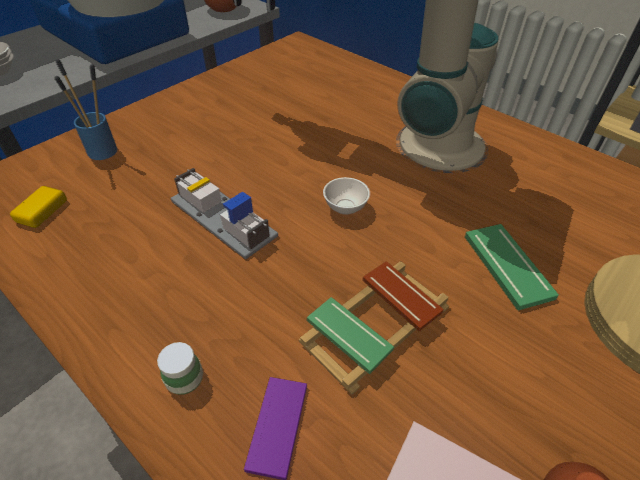

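View pics/side0.png

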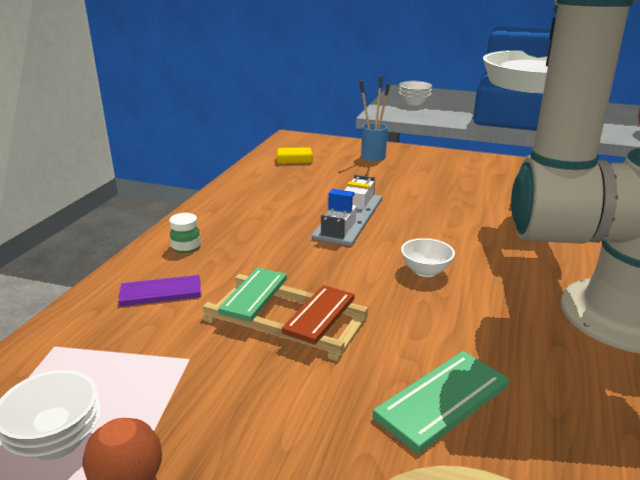

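View pics/wrist0.png

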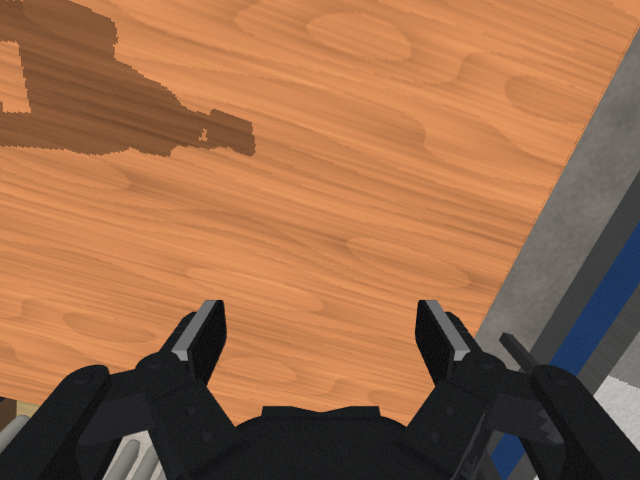

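Scene: the green tile is on the rack at about (350,333), brown at (402,294). The holder is at (223,212), blue jaw nearer the camera. The larger green look-alike at (510,265) and the purple one are to be ignored. Next I'll zoom in.

```bash
cat > h.py <<'E'
import numpy as np,cv2
def load(n): return np.load(f"pics/{n}.npy",allow_pickle=True).item()
def ray(f,u,v):
    P=f["pose"]; d=np.array([(u-f["cx"])/f["fx"],-(v-f["cy"])/f["fy"],-1.0])
    return P[:3,3],P[:3,:3]@d
def onz(f,u,v,z):
    o,d=ray(f,u,v); return o+d*(z-o[2])/d[2]
def proj(f,p):
    p=np.atleast_2d(p); q=(p-f["pose"][:3,3])@f["pose"][:3,:3]
    return np.c_[f["cx"]+f["fx"]*q[:,0]/-q[:,2], f["cy"]+f["fy"]*(-q[:,1])/-q[:,2]]
def crop(f,u0,v0,u1,v1,s,name):
    c=f["color"][v0:v1,u0:u1,::-1]; c=cv2.resize(c,None,fx=s,fy=s,interpolation=cv2.INTER_CUBIC); cv2.imwrite(f"pics/{name}.png",c)
E
python3 - <<'E'
from h import *
f=load("scene0");g=load("side0")
crop(f,160,160,290,260,6,"c1"); crop(g,300,160,400,250,6,"c2")
print(onz(f,350,333,37),onz(g,254,292,37),onz(f,402,294,37),onz(g,320,312,37))
# green segmentation
for F,(u,v) in ((f,(350,325)),(g,(250,290))):
    hsv=cv2.cvtColor(F["color"],cv2.COLOR_RGB2HSV)
    m=cv2.inRange(hsv,(55,80,60),(90,255,255)); m=cv2.morphologyEx(m,cv2.MORPH_CLOSE,np.ones((5,5)))
    n,l,st,ce=cv2.connectedComponentsWithStats(m); 
    for i in range(1,n):
        if st[i,4]>800: print(st[i],ce[i], onz(F,*ce[i],35).round(1))
E
```

```text
[608.57204083 194.69508962  37.        ] [604.12326146 196.17904609  37.        ] [486.16232959 211.64700144  37.        ] [479.8751865  214.07539843  37.        ]
[ 466  224   92   86 3633] [510.87971374 266.87696119] [296.5 324.4  35. ]
[ 308  298   86   76 2803] [350.4184802  334.37745273] [609.1 196.1  35. ]
[ 219  268   67   53 1880] [252.15159574 294.22765957] [605.6 200.7  35. ]
[ 373  352  136  102 6811] [439.37013654 400.64204963] [267.5 348.9  35. ]
```

```bash
cat >> h.py <<'E'
E
python3 - <<'E'
from h import *
crop(load("scene0"),290,250,460,390,4.7,"c3") if 0 else crop(load("scene0"),295,255,455,390,4,"c3")
crop(load("side0"),200,260,370,360,4,"c4")
E
```

```text
(no output)
```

View pics/c1.png

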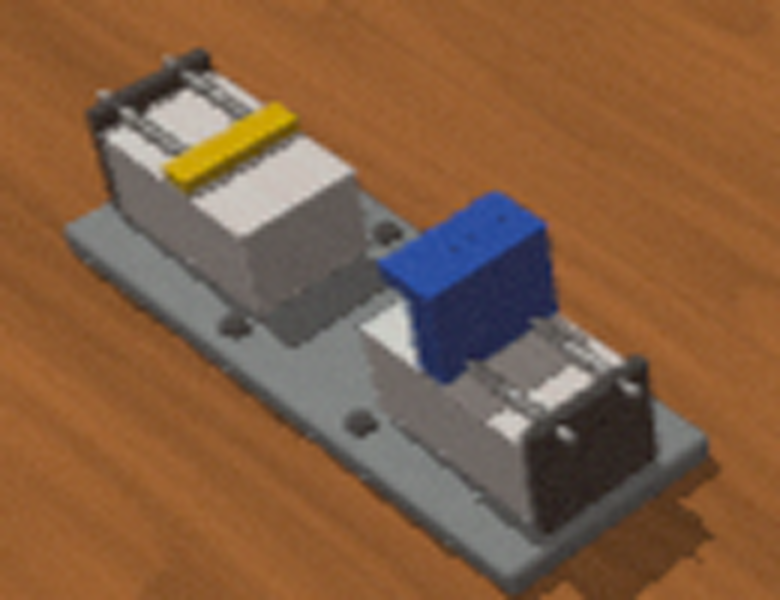

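View pics/c2.png

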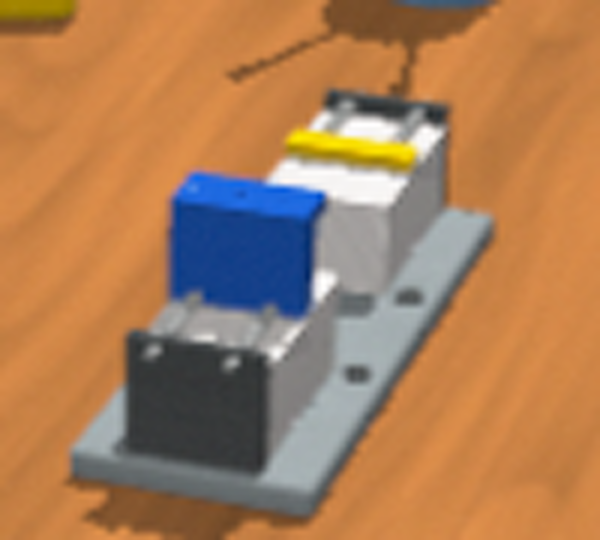

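View pics/c3.png

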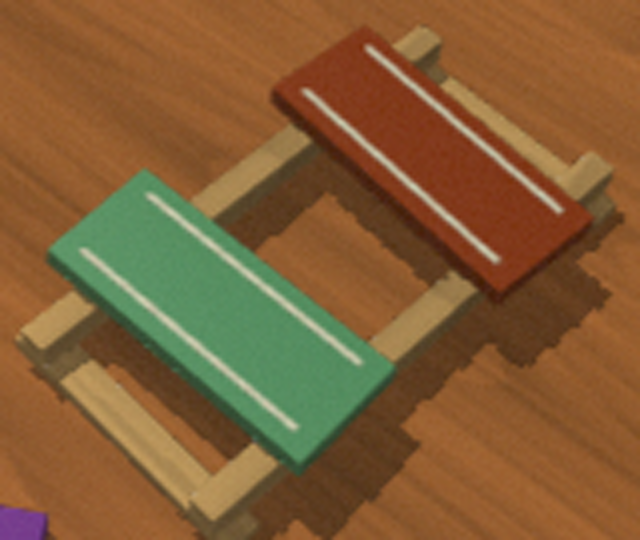

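```bash
python3 - <<'E'
from h import *
from scipy.optimize import least_squares
f=load("scene0");g=load("side0")
c=lambda L:np.array([[295+x/4-.0,255+y/4] for x,y in L])
G=onz
for nm,L in (("green",[(145,172),(50,250),(300,458),(393,372)]),("brown",[(363,28),(274,95),(498,290),(590,217)])):
    P=np.array([onz(f,u,v,37) for u,v in c(L)]); print(nm,P.round(1).tolist(),P.mean(0).round(1)); 
    d=P[3]+P[2]-P[1]-P[0]; print("yaw",np.degrees(np.arctan2(d[1],d[0])),np.linalg.norm(d)/2)
b=lambda x,y:(160+x/6,160+y/6)
s=lambda x,y:(300+x/6,160+y/6)
print("base scene L,near,R",[onz(f,*b(*p),12).round(1) for p in((68,232),(512,575),(705,440))])
print("base side L,near,R(back)",[onz(g,*s(*p),12).round(1) for p in((75,455),(310,497),(493,217))])
print("yellow top scene",[onz(f,*b(*p),57).round(1) for p in((165,178),(275,103),(298,120),(188,190))])
print("block top yellow inner corners", [onz(f,*b(*p),50).round(1) for p in((245,235),(357,175))])
print("blue top", [onz(f,*b(*p),90).round(1) for p in((380,262),(495,193),(547,225),(430,297))])
print("blue top side", [onz(g,*s(*p),90).round(1) for p in((188,175),(325,195),(310,213),(172,197))])
print("yellow side", [onz(g,*s(*p),57).round(1) for p in((288,130),(415,145),(413,162),(288,150))])
E
```

```text
green [[576.3, 125.7, 37.0], [633.3, 122.9, 37.0], [638.0, 258.9, 37.0], [583.5, 263.4, 37.0]] [607.8 192.7  37. ]
yaw 87.5234445571437 136.949916910928
brown [[445.8, 146.3, 37.0], [505.0, 140.5, 37.0], [523.1, 272.9, 37.0], [466.0, 281.6, 37.0]] [485.  210.3  37. ]
yaw 81.84525076551789 135.2163920127104
base scene L,near,R [array([ 596.5, -320. ,   12. ]), array([598.7, -75.9,  12. ]), array([513.8, -73.7,  12. ])]
base side L,near,R(back) [array([595.1, -73. ,  12. ]), array([509.6, -71. ,  12. ]), array([ 506.5, -319.5,   12. ])]
yellow top scene [array([ 580.4, -269. ,   57. ]), array([ 528.9, -273.8,   57. ]), array([ 529.3, -260.3,   57. ]), array([ 578.9, -258. ,   57. ])]
block top yellow inner corners [array([ 576.1, -232.2,   50. ]), array([ 529.8, -228.8,   50. ])]
blue top [array([ 578.4, -148.9,   90. ]), array([ 531.2, -147.4,   90. ]), array([ 530.3, -123.1,   90. ]), array([ 578.3, -124.6,   90. ])]
blue top side [array([ 578.9, -146.5,   90. ]), array([ 528.5, -145.9,   90. ]), array([ 529.1, -129.3,   90. ]), array([ 578.2, -126.3,   90. ])]
yellow side [array([ 579.3, -274. ,   57. ]), array([ 529.1, -276.1,   57. ]), array([ 525.6, -259.8,   57. ]), array([ 573.6, -255. ,   57. ])]
```

View pics/c4.png

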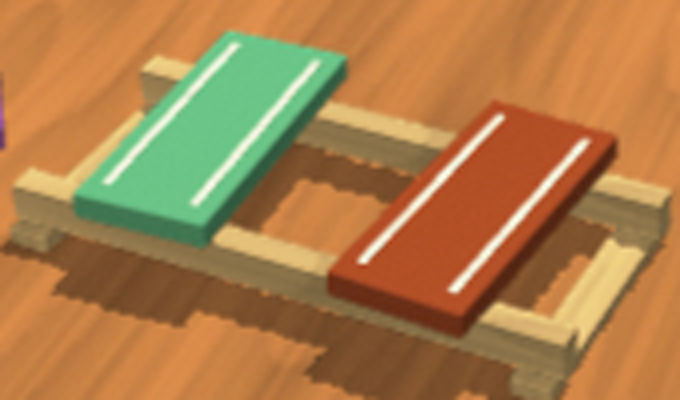

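```bash
python3 - <<'E'
from h import *
f=load("scene0");g=load("side0")
print("cup",onz(f,100,155,0),onz(f,60,65,170))
L=[(230,33),(347,57),(208,228),(77,198)]
P=np.array([onz(g,200+x/4,260+y/4,37) for x,y in L]);print(P.round(1).tolist(),P.mean(0)); d=P[0]+P[1]-P[2]-P[3];print(np.degrees(np.arctan2(d[1],d[0])),np.linalg.norm(d)/2)
from workcell import arm
o=arm.observe(); R=np.array(o["orientation"]);print(R.round(3))
w=load("wrist0"); print("cam in tool",R.T@(w["pose"][:3,3]-o["tool_pos"]), (R.T@w["pose"][:3,:3]).round(3))
for s in(1,-1):
    z=np.array([s,0,0.]);x=np.array([0,0,-1.]);Q=np.c_[x,np.cross(z,x),z]
    for p in((607,193,200),(607,193,31),(554,-197,56),(554,-240,150)): print(s,p,arm.solve_ik(p,Q))
E
```

```text
cup [ 612.632894   -595.00067794    0.        ] [ 574.09224466 -730.55000022  170.        ]
[[630.7, 122.9, 37.0], [573.2, 124.5, 37.0], [577.0, 262.9, 37.0], [635.6, 261.8, 37.0]] [604.14076174 193.01472312  37.        ]
-91.78196015836234 138.74693127676915
[[-0.     0.955  0.295]
 [ 0.001  0.295 -0.955]
 [-1.     0.    -0.001]]
cam in tool [-124.00173167   81.33705416   -0.40431695] [[-0.     0.315 -0.949]
 [-0.001  0.949  0.315]
 [ 1.     0.001 -0.   ]]
1 (607, 193, 200) [ 1.43172676e+01  2.22286790e+01  6.38107278e+01 -2.54444375e-14
  9.39605932e+01  1.43172676e+01]
1 (607, 193, 31) [ 1.43172676e+01  3.03009998e+01  7.31484541e+01 -2.54444375e-14
  7.65505461e+01  1.43172676e+01]
1 (554, -197, 56) [-2.31732318e+01  2.13565745e+01  8.19650346e+01 -2.54444375e-14
  7.66783909e+01 -2.31732318e+01]
1 (554, -240, 150) [-2.69268664e+01  1.85108037e+01  7.42109540e+01 -2.54444375e-14
  8.72782423e+01 -2.69268664e+01]
-1 (607, 193, 200) [ 1.43172676e+01  2.22286790e+01  6.38107278e+01 -2.54444375e-14
  9.39605932e+01 -1.65682732e+02]
-1 (607, 193, 31) [ 1.43172676e+01  3.03009998e+01  7.31484541e+01 -2.54444375e-14
  7.65505461e+01 -1.65682732e+02]
-1 (554, -197, 56) [-2.31732318e+01  2.13565745e+01  8.19650346e+01 -2.54444375e-14
  7.66783909e+01  1.56826768e+02]
-1 (554, -240, 150) [-2.69268664e+01  1.85108037e+01  7.42109540e+01 -2.54444375e-14
  8.72782423e+01  1.53073134e+02]
```

```bash
cat >> h.py <<'E'
def Rz(yaw):  # yaw (deg) of tile x axis, near 90 -> tool y axis along tile length
    a=np.radians(yaw); y=np.array([np.cos(a),np.sin(a),0]); x=np.array([0,0,-1.]); return np.c_[x,y,np.cross(x,y)]
E
python3 - <<'E'
from h import *
from workcell import arm
def snap(n):
    f=arm.grab_frame("wrist"); np.save(f"pics/{n}.npy",f,allow_pickle=True); cv2.imwrite(f"pics/{n}.png",f["color"][:,:,::-1])
arm.move_ptp([554,-235,240],Rz(89.4)); snap("w1"); print(arm.observe()["time_s"])
arm.move_ptp([606,170,200],Rz(88)); snap("w2"); print(arm.observe()["time_s"])
E
```

```text
1.95
3.5167
```

View pics/w1.png

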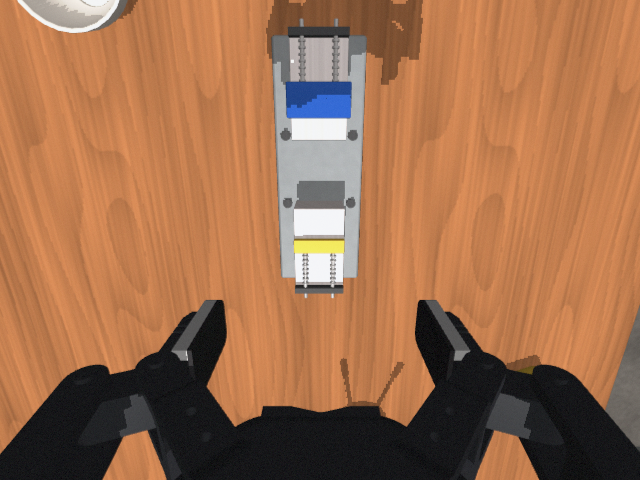

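View pics/w2.png

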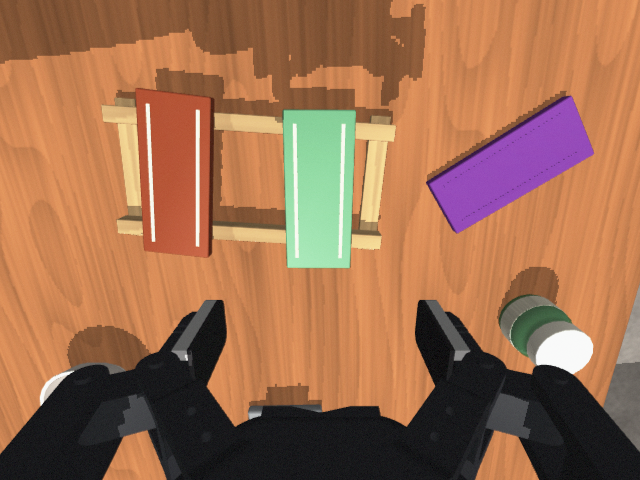

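Wrist views: green tile's top-face corners at about (283,111), (356,111), (351,268), (288,268). Holder: yellow jaw's inner edge at v≈240, hood's inner edge at v≈117, base plate corners at (273,36), (366,36), (357,277), (283,277).

```bash
python3 - <<'E'
from h import *
w=load("w1")
for nm,z,L in (("base",12,[(273,36),(366,36),(357,277),(283,277)]),("yellow",57,[(294,240),(344,240),(344,252),(294,252)]),("hood",90,[(287,118),(351,118),(351,82),(286,82)]),("blk",50,[(292,140),(347,140),(344,208),(295,208)])):
    P=np.array([onz(w,u,v,z) for u,v in L]);print(nm,P[:,:2].round(1).tolist(),P.mean(0).round(1))
w=load("w2")
for nm,L in(("green",[(283,111),(356,111),(351,268),(288,268)]),("brown",[(137,89),(213,97),(209,256),(144,249)])):
    P=np.array([onz(w,u,v,37) for u,v in L]);d=P[0]+P[1]-P[2]-P[3]
    print(nm,P[:,:2].round(1).tolist(),P.mean(0).round(1),np.degrees(np.arctan2(d[1],d[0])))
crop(w,270,95,370,285,3,"c5")
E
```

```text
base [[511.6, -74.5], [598.3, -75.6], [595.3, -322.4], [508.9, -321.3]] [ 553.5 -198.4   12. ]
yellow [[527.5, -260.3], [576.5, -260.9], [576.6, -273.5], [527.0, -272.9]] [ 551.9 -266.9   57. ]
hood [[528.8, -148.3], [578.6, -149.0], [578.2, -123.4], [529.2, -122.8]] [ 553.7 -135.9   90. ]
blk [[528.7, -166.4], [578.8, -167.0], [576.7, -230.4], [529.1, -229.8]] [ 553.3 -198.4   50. ]
green [[579.7, 262.8], [638.9, 260.6], [633.7, 122.1], [574.4, 124.3]] [606.7 192.5  37. ] 87.83195732893043
brown [[464.9, 283.4], [524.5, 275.4], [501.7, 139.2], [442.6, 148.3]] [483.4 211.6  37. ] 80.56946481220604
```

View pics/c5.png

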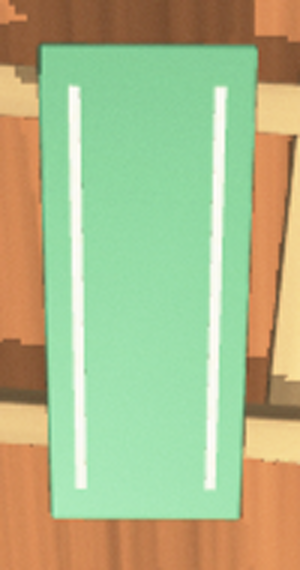

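```bash
python3 - <<'E'
from h import *
from workcell import arm
R=Rz(87.9)
arm.move_ptp([606.5,192.7,110],R)
print(arm.movel([606.5,192.7,31],velocity=120,force_limit=15))
arm.grip(50,grip_force=70)
o=arm.observe();print(o["time_s"],o["gripper_width"],o["tool_pos"],o["contact_force"])
arm.movel([606.5,192.7,150],velocity=150)
o=arm.observe();print(o["time_s"],o["gripper_width"],o["tool_pos"],o["contact_force"])
for n in("wrist","side"):
    f=arm.grab_frame(n); np.save(f"pics/{n}3.npy",f,allow_pickle=True); cv2.imwrite(f"pics/{n}3.png",f["color"][:,:,::-1])
E
```

```text
False
5.15 58.43601873293325 [607.30767625 192.92447966  32.59648564] [0.018687   0.6786111  6.87926347]
6.0917 58.41046522975815 [605.82963428 192.51981756 148.25400233] [-0.06729136  0.87254834 -3.66390096]
```

View pics/wrist3.png

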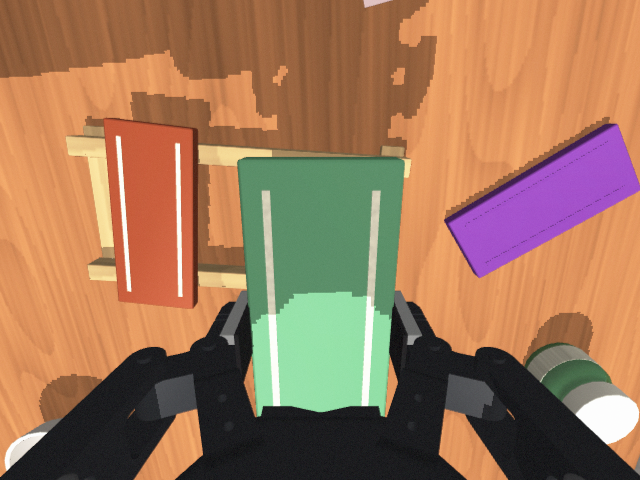

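View pics/side3.png

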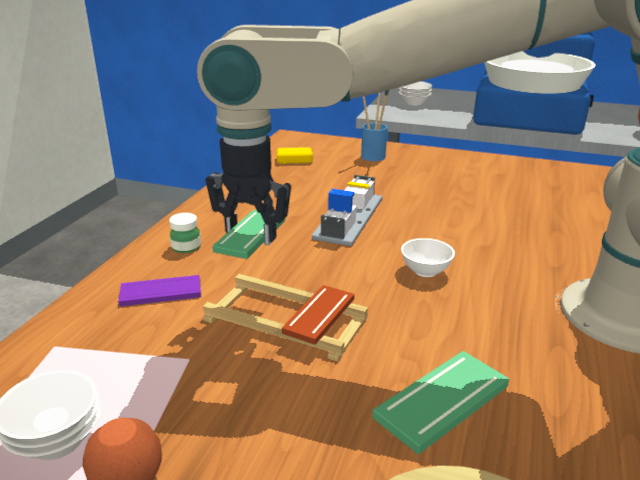

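```bash
python3 - <<'E'
from h import *
from workcell import arm
o=arm.observe();T=np.array(o["tool_pos"]);R=np.array(o["orientation"]);print(o["time_s"],T,R.round(4).tolist(),o["contact_force"])
w=load("wrist3"); crop(w,225,140,420,300,4,"c6")
for z in (148,150,152,154,156,158):
    a=onz(w,239,158,z);b=onz(w,404,158,z);m=(a+b)/2-T
    print(z,np.linalg.norm(a-b).round(2),(R.T@m).round(1))
E
```

```text
6.1917 [605.83457296 192.49935228 148.17389063] [[-0.0029, 0.0367, 0.9993], [-0.0008, 0.9993, -0.0367], [-1.0, -0.0009, -0.0029]] [-0.29083612  0.02463504 -1.77372583]
148 60.44 [ 0.1 70.4  0.5]
150 59.47 [-1.9 70.6  0.5]
152 58.5 [-3.9 70.7  0.5]
154 57.52 [-5.9 70.9  0.5]
156 56.55 [-7.9 71.1  0.5]
158 55.58 [-9.9 71.3  0.5]
```

View pics/c6.png

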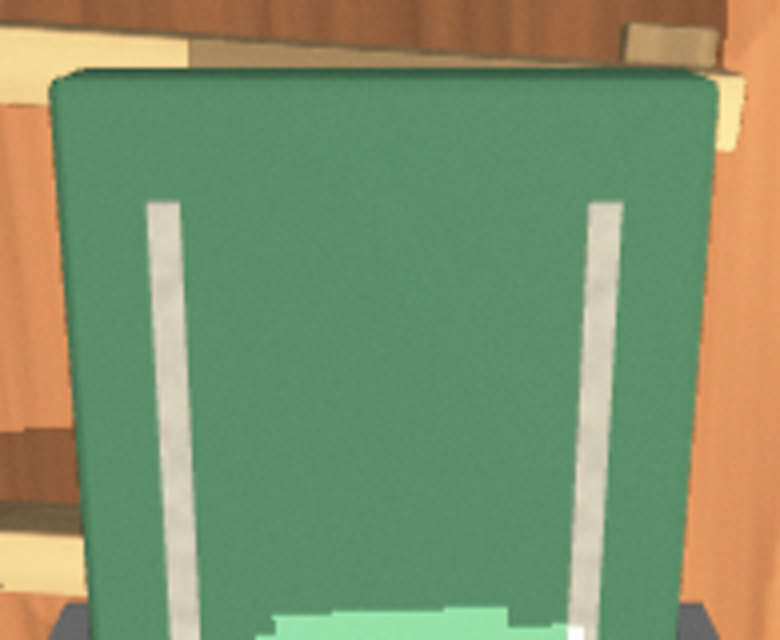

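```bash
python3 - <<'E'
from h import *
w=load("wrist3")
for z in (149,152):
  for (a,b,v) in ((238,404.5,161),(240.5,402.3,200),(245,398.3,260),(247.7,396.2,290)):
    A=onz(w,a,v,z);B=onz(w,b,v,z);print(z,v,np.linalg.norm(A-B).round(2),((A+B)/2).round(1))
from workcell import arm
R=Rz(89.4)
T=np.array([553.5,-198,0.]);ex=np.array([np.cos(np.radians(89.4)),np.sin(np.radians(89.4)),0])
print(T,ex)
p=T-38*ex; p[2]=150
arm.move_ptp(p,R)
arm.sleep(.2)
o=arm.observe();print(o["time_s"],p,np.round(o["tool_pos"],2),np.round(o["contact_force"],2),o["gripper_width"],np.round(o["orientation"],4).tolist())
for n in("wrist","side","scene"):
    f=arm.grab_frame(n); np.save(f"pics/{n}4.npy",f,allow_pickle=True); cv2.imwrite(f"pics/{n}4.png",f["color"][:,:,::-1])
E
```

```text
149 161 60.67 [608.8 261.8 149. ]
149 200 61.19 [608.4 247.4 149. ]
149 260 61.56 [607.6 222.9 149. ]
149 290 61.54 [607.2 209.5 149. ]
152 161 59.19 [608.8 262.1 152. ]
152 200 59.7 [608.4 248.1 152. ]
152 260 60.06 [607.6 224.2 152. ]
152 290 60.04 [607.3 211.1 152. ]
[ 553.5 -198.     0. ] [0.01047178 0.99994517 0.        ]
7.9833 [ 553.1020722  -235.99791644  150.        ] [ 553.49 -235.15  149.95] [ 0.18  0.49 -1.89] 58.8875761929339 [[0.0, 0.0091, 1.0], [0.0001, 1.0, -0.0091], [-1.0, 0.0001, 0.0]]
```

View pics/wrist4.png

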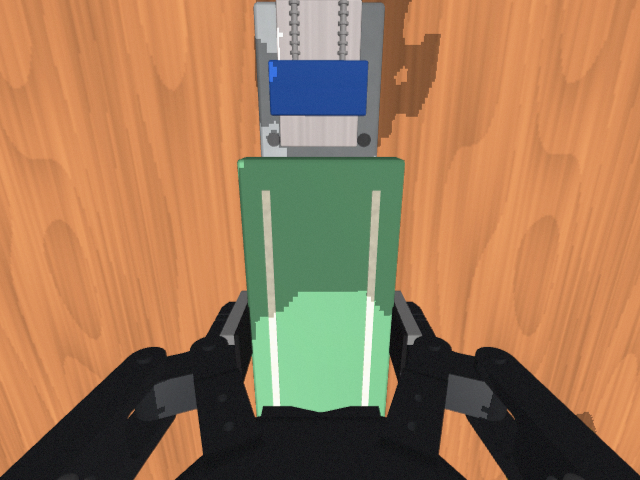

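View pics/side4.png

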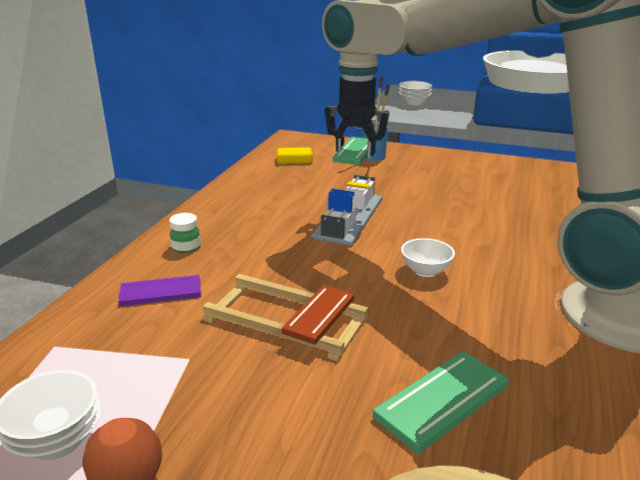

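View pics/scene4.png

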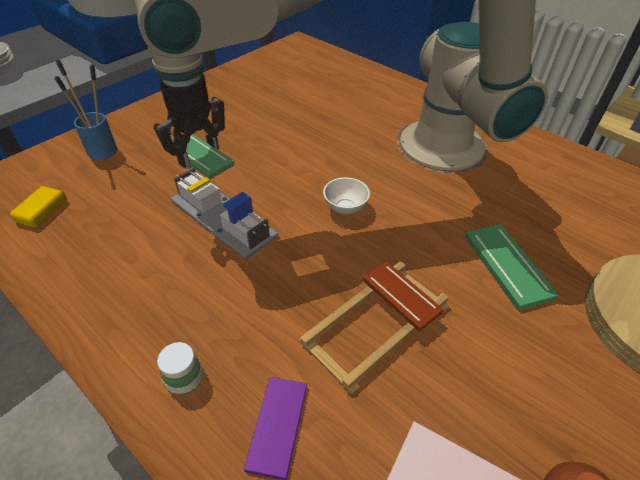

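```bash
python3 - <<'E'
from h import *
from workcell import arm
ex=np.array([np.cos(np.radians(89.4)),np.sin(np.radians(89.4)),0])
p=np.array([553.3,-198,0])-38*ex; p[2]=71.5
print(arm.movel(p,velocity=120,force_limit=12)); arm.sleep(.25)
o=arm.observe();print(o["time_s"],p,np.round(o["tool_pos"],2),np.round(o["contact_force"],2))
for n,c in(("wrist",None),("side",(290,110,410,210,6)),("scene",(150,110,290,210,5.5))):
    f=arm.grab_frame(n); np.save(f"pics/{n}5.npy",f,allow_pickle=True)
    if c: crop(f,*c[:4],c[4],n+"5")
E
```

```text
False
9.1917 [ 552.9020722  -235.99791644   71.5       ] [ 553.27 -236.19   72.36] [-0.16  0.19 -1.66]
```

View pics/side5.png

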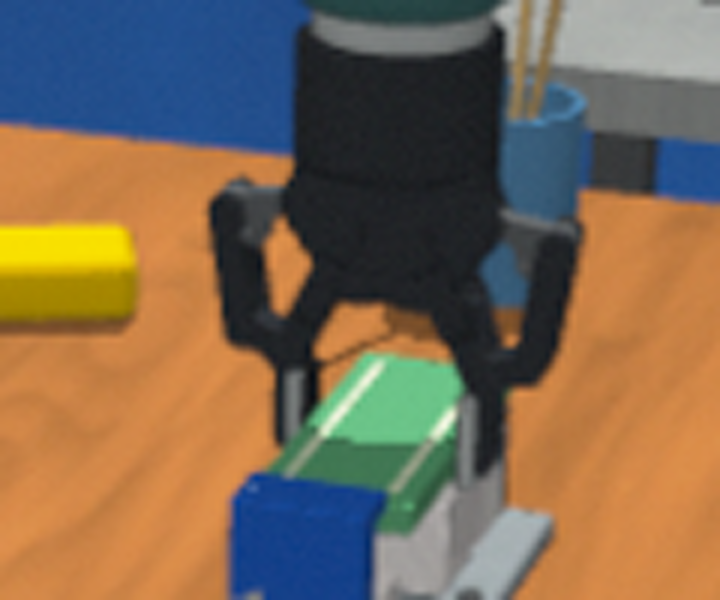

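View pics/scene5.png

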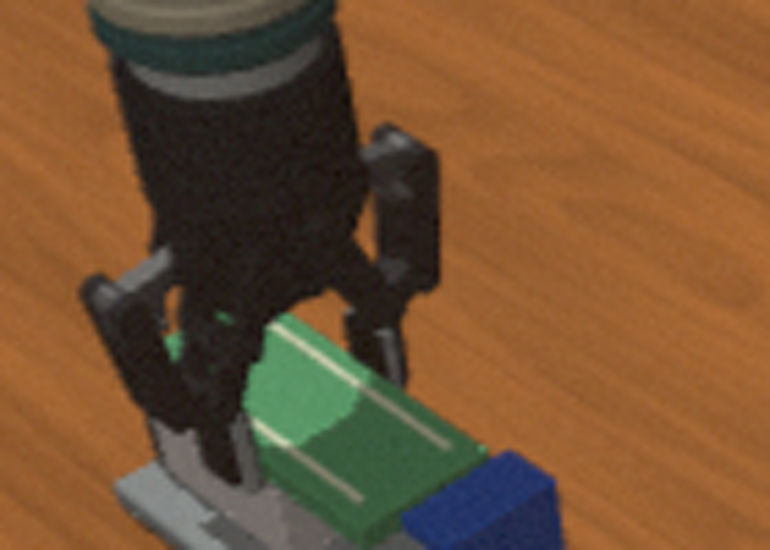

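```bash
python3 - <<'E'
from h import *
f=load("scene5");g=load("side5")
crop(g,330,170,370,205,16,"c7");crop(f,200,170,260,215,12,"c8")
def tri(a,b):
    o1,d1=ray(f,*a);o2,d2=ray(g,*b);A=np.c_[d1,-d2];t=np.linalg.lstsq(A,o2-o1,rcond=None)[0];p,q=o1+d1*t[0],o2+d2*t[1];return ((p+q)/2).round(1),np.linalg.norm(p-q).round(2)
print(tri((150+485/5.5,110+448/5.5),(290+407/6,110+512/6)))
for z in(68,70,72,74,76,78): print(z,onz(f,150+485/5.5,110+448/5.5,z).round(1),onz(g,290+407/6,110+512/6,z).round(1))
E
```

```text
(array([ 526. , -168.9,   75. ]), np.float64(1.62))
68 [ 520.4 -176.7   68. ] [ 530.1 -182.4   68. ]
70 [ 521.8 -174.8   70. ] [ 528.9 -178.1   70. ]
72 [ 523.2 -172.8   72. ] [ 527.8 -173.7   72. ]
74 [ 524.6 -170.9   74. ] [ 526.6 -169.3   74. ]
76 [ 525.9 -168.9   76. ] [ 525.4 -165.    76. ]
78 [ 527.3 -166.9   78. ] [ 524.3 -160.6   78. ]
```

View pics/c7.png

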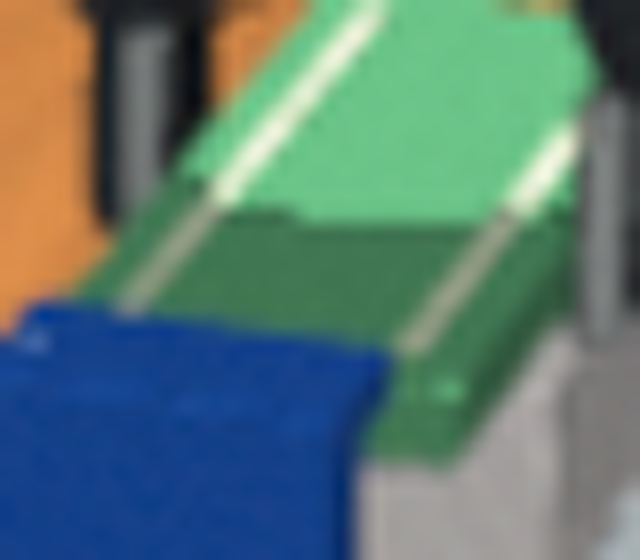

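View pics/c8.png

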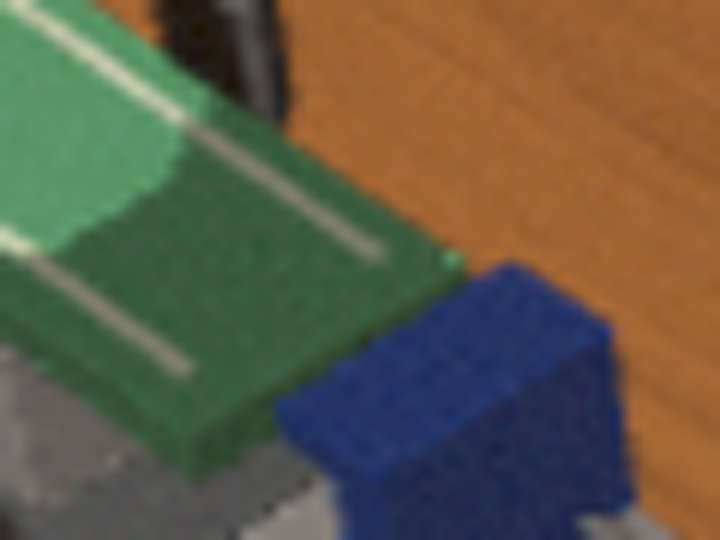

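```bash
python3 - <<'E'
from h import *
from workcell import arm
ex=np.array([np.cos(np.radians(89.4)),np.sin(np.radians(89.4)),0])
p=np.array([553.0,-198,0])+16*ex; p[2]=71.5
print(arm.movel(p,velocity=50,force_limit=20)); arm.sleep(.25)
o=arm.observe();print(o["time_s"],p,np.round(o["tool_pos"],2),np.round(o["contact_force"],2),np.round(o["moment"],2))
for n,c in(("wrist",(200,0,440,240,2.5)),("side",(290,110,410,210,6)),("scene",(150,110,290,240,4.5))):
    f=arm.grab_frame(n); np.save(f"pics/{n}6.npy",f,allow_pickle=True)
    if c: crop(f,*c[:4],c[4],n+"6")
E
```

```text
False
10.825 [ 553.16754855 -182.00087729   71.5       ] [ 553.21 -183.71   71.93] [  0.64 -10.37  -3.09] [-1.63  0.   -0.07]
```

View pics/side6.png

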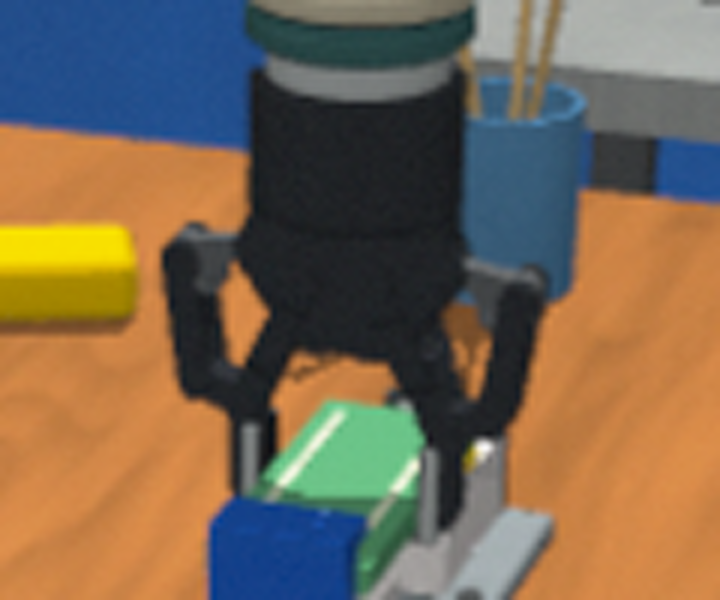

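View pics/scene6.png

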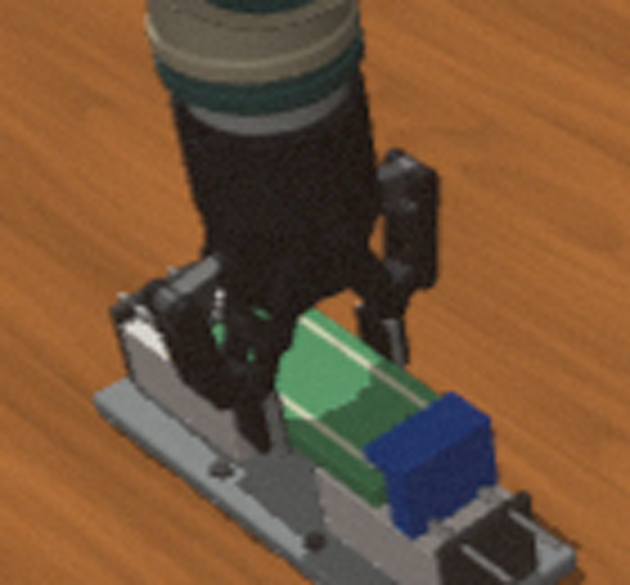

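View pics/wrist6.png

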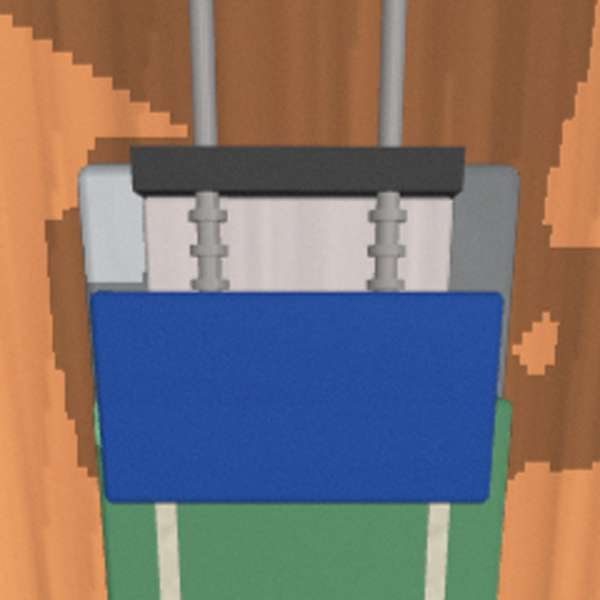

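```bash
python3 - <<'E'
from h import *
from workcell import arm
ex=np.array([np.cos(np.radians(89.4)),np.sin(np.radians(89.4)),0])
p=np.array([553.0,-198,0])+16.5*ex; p[2]=57
print(arm.movel(p,velocity=30,force_limit=10)); 
o=arm.observe();print(o["time_s"],np.round(o["tool_pos"],2),np.round(o["contact_force"],2),np.round(o["moment"],2))
arm.sleep(.25)
o=arm.observe();print(o["time_s"],p,np.round(o["tool_pos"],2),np.round(o["contact_force"],2),np.round(o["moment"],2))
for n,c in(("side",(290,110,410,210,6)),("scene",(150,110,290,240,4.5))):
    f=arm.grab_frame(n); np.save(f"pics/{n}7.npy",f,allow_pickle=True)
    if c: crop(f,*c[:4],c[4],n+"7")
E
```

```text
False
11.6083 [ 553.96 -183.46   58.75] [ -0.49 -10.07   1.6 ] [-1.41  0.02  0.02]
11.8583 [ 553.17278444 -181.50090471   57.        ] [ 553.97 -183.44   58.74] [  0.05 -10.43   0.96] [-1.41  0.07  0.03]
```

View pics/side7.png

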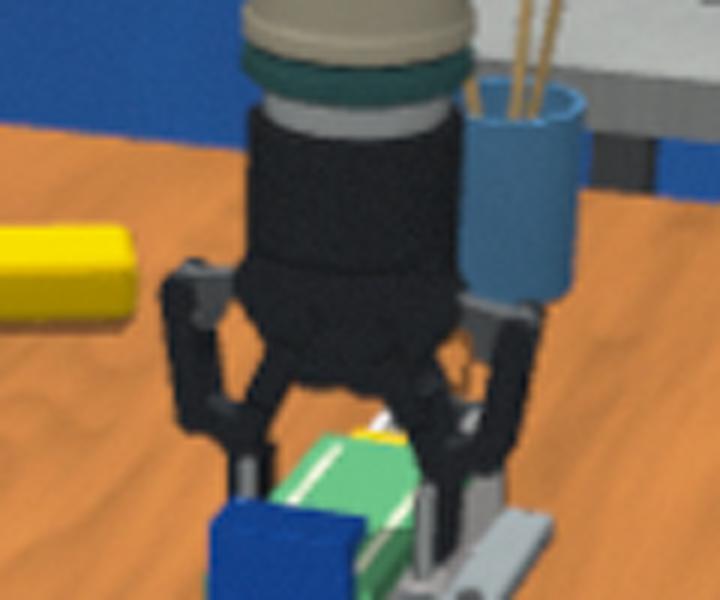

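View pics/scene7.png

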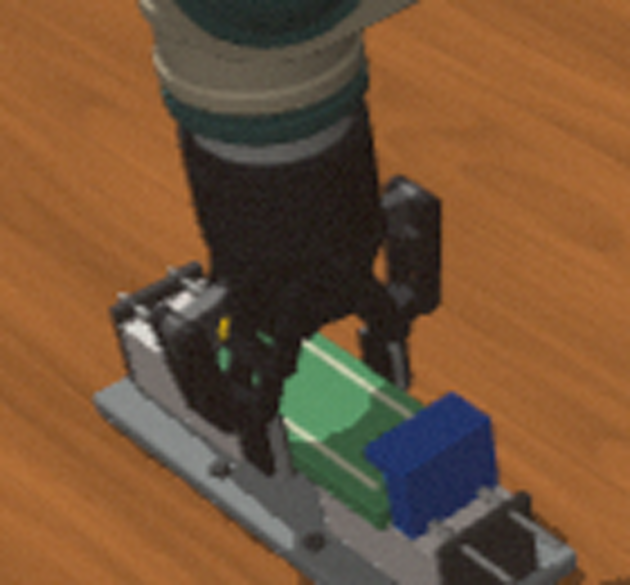

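```bash
python3 - <<'E'
from h import *
from workcell import arm
ex=np.array([np.cos(np.radians(89.4)),np.sin(np.radians(89.4)),0])
p=np.array([552.4,-198,0])+16.5*ex; p[2]=53
print(arm.movel(p,velocity=20,force_limit=7)); 
arm.sleep(.2)
o=arm.observe();print(o["time_s"],p,np.round(o["tool_pos"],2),np.round(o["contact_force"],2),np.round(o["moment"],2),np.round(o["orientation"],4).tolist())
for n,c in(("side",(320,165,380,210,12)),("scene",(150,150,290,240,5.5))):
    f=arm.grab_frame(n); np.save(f"pics/{n}8.npy",f,allow_pickle=True)
    if c: crop(f,*c[:4],c[4],n+"8")
E
```

```text
True
12.3667 [ 552.57278444 -181.50090471   53.        ] [ 553.96 -184.91   57.65] [-0.03 -7.38  3.3 ] [-0.85  0.15 -0.05] [[0.0044, 0.0122, 0.9999], [-0.0074, 0.9999, -0.0121], [-1.0, -0.0074, 0.0045]]
```

View pics/side8.png

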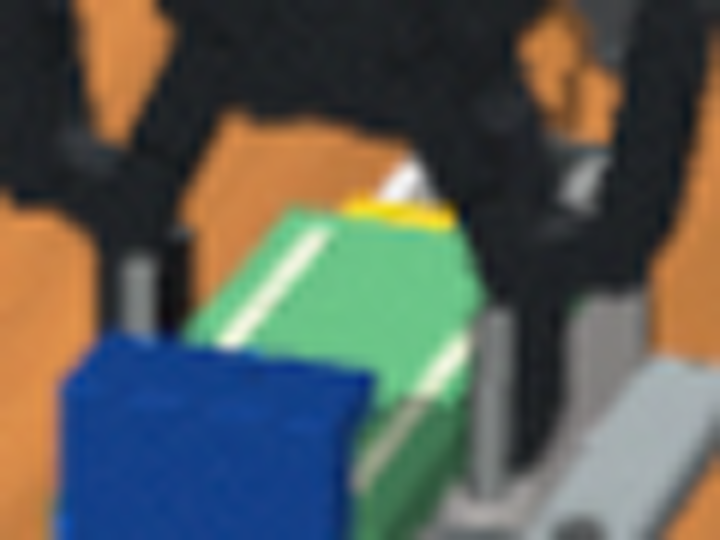

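View pics/scene8.png

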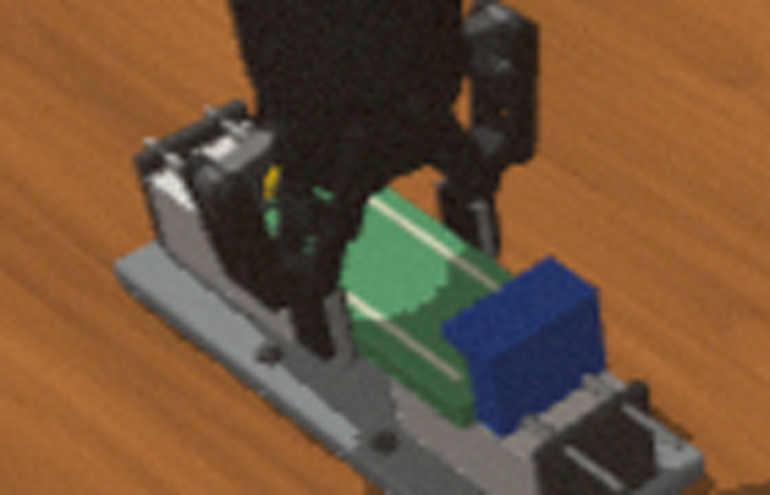

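```bash
python3 - <<'E'
from h import *
g=load("side8");f=load("scene8")
for z in(60,62,65,69): print(z,onz(g,320+288/12,165+205/12,z).round(1), "yellow top edge far-left/near", onz(g,320+345/12,165+198/12,57).round(1),onz(g,320+345/12,165+210/12,57).round(1))
for z in(58,60,62,65,69): print("front near top corner scene",z,onz(f,150+452/5.5,150+408/5.5,z).round(1))
E
```

```text
60 [ 585.3 -261.6   60. ] yellow top edge far-left/near [ 577.9 -275.5   57. ] [ 576.2 -269.8   57. ]
62 [ 583.9 -257.    62. ] yellow top edge far-left/near [ 577.9 -275.5   57. ] [ 576.2 -269.8   57. ]
65 [ 581.9 -250.1   65. ] yellow top edge far-left/near [ 577.9 -275.5   57. ] [ 576.2 -269.8   57. ]
69 [ 579.2 -240.9   69. ] yellow top edge far-left/near [ 577.9 -275.5   57. ] [ 576.2 -269.8   57. ]
front near top corner scene 58 [ 585.1 -121.6   58. ]
front near top corner scene 60 [ 586.3 -119.8   60. ]
front near top corner scene 62 [ 587.4 -118.1   62. ]
front near top corner scene 65 [ 589.1 -115.5   65. ]
front near top corner scene 69 [ 591.4 -112.    69. ]
```

```bash
python3 - <<'E'
from h import *
from workcell import arm
print(arm.movel([553,-198.5,55.5],velocity=25,force_limit=20)); 
arm.sleep(.2)
o=arm.observe();print(o["time_s"],np.round(o["tool_pos"],2),np.round(o["contact_force"],2),np.round(o["moment"],2))
for n,c in(("side",(320,165,380,210,12)),("scene",(150,150,290,240,5.5))):
    f=arm.grab_frame(n); np.save(f"pics/{n}9.npy",f,allow_pickle=True)
    if c: crop(f,*c[:4],c[4],n+"9")
E
```

```text
False
13.4 [ 553.87 -197.64   57.59] [-3.42  2.6   9.44] [ 0.48  0.64 -0.09]
```

View pics/side9.png

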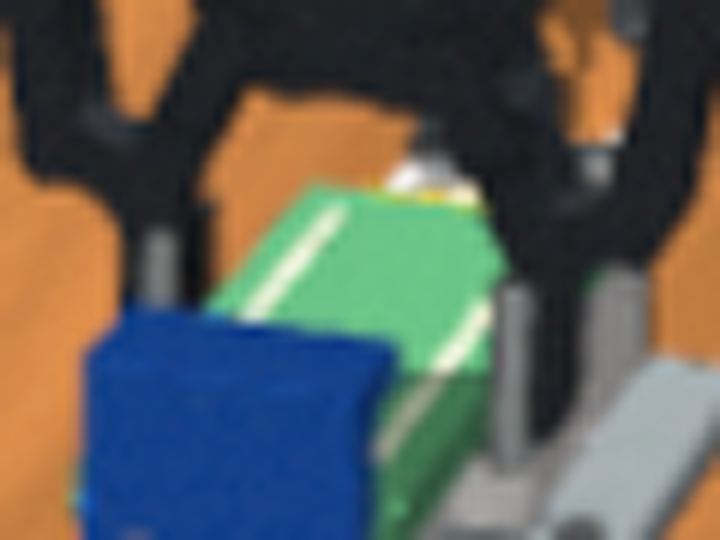

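```bash
python3 - <<'E'
from h import *
from workcell import arm
arm.movel([553,-197,58],velocity=25); 
o=arm.observe();print(o["time_s"],np.round(o["tool_pos"],2),np.round(o["contact_force"],2))
arm.grip(84); arm.sleep(.2)
o=arm.observe();print(o["time_s"],np.round(o["tool_pos"],2),np.round(o["contact_force"],2))
arm.movel([553,-197,160],velocity=120)
arm.movel([553,-235,240],velocity=150); arm.sleep(.2)
o=arm.observe();print(o["time_s"],np.round(o["contact_force"],2))
for n,c in(("side",(300,160,400,235,7)),("scene",(160,160,290,255,6)),("wrist",(200,0,440,300,2))):
    f=arm.grab_frame(n); np.save(f"pics/{n}10.npy",f,allow_pickle=True)
    if c: crop(f,*c[:4],c[4],n+"10")
E
```

```text
13.7667 [ 553.43 -196.88   58.46] [ 1.4  -1.25  1.12]
14.3417 [ 552.97 -197.     57.95] [-0.12 -0.38  0.61]
16.2833 [-0.19 -0.64 -1.08]
```

View pics/side10.png

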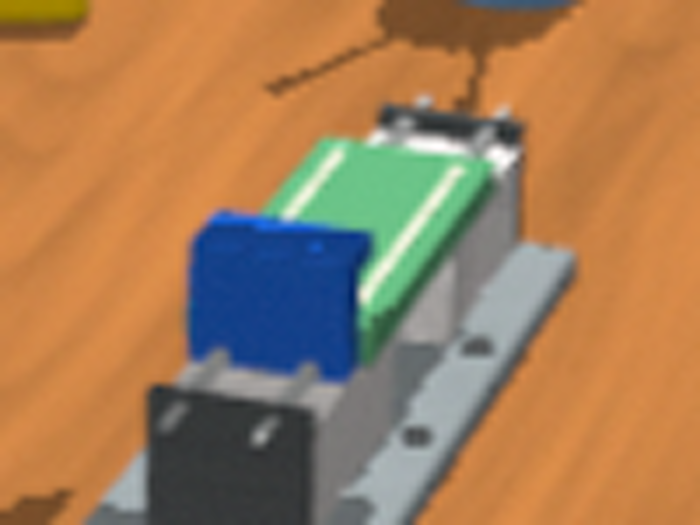

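View pics/scene10.png

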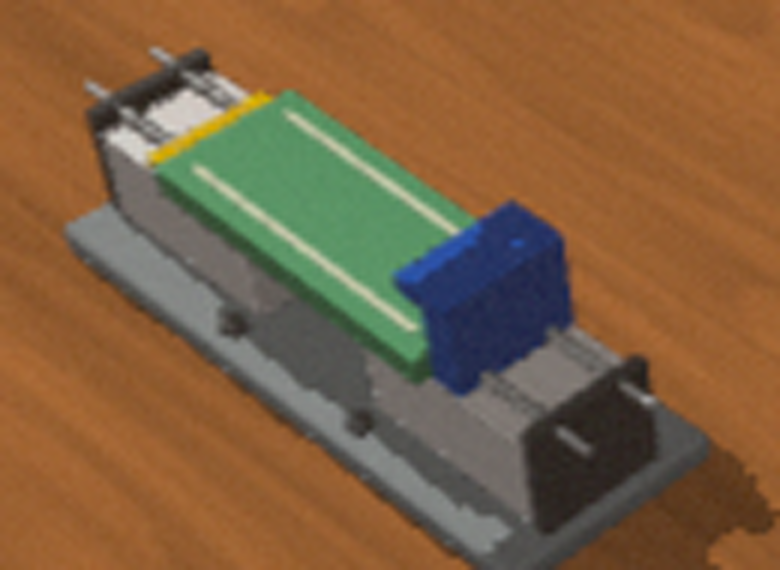

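View pics/wrist10.png

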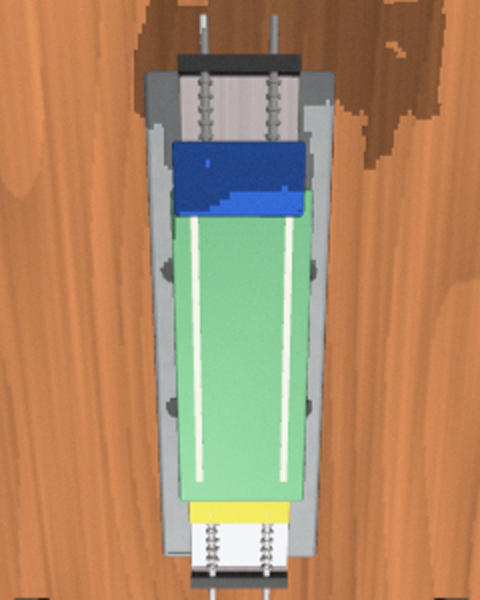

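```bash
python3 - <<'E'
from h import *
w=load("wrist10");g=load("side10");f=load("scene10")
P=np.array([onz(w,200+u/2,v/2,62) for u,v in((171,191),(312,191),(303,499),(181,499))]);print(P.round(1).tolist(),P.mean(0).round(1),np.linalg.norm(P[0]-P[1]),np.linalg.norm(P[2]-P[3]))
d=P[0]+P[1]-P[2]-P[3];print(np.degrees(np.arctan2(d[1],d[0])),np.linalg.norm(d)/2)
P=[onz(w,200+u/2,v/2,90) for u,v in((174,216),(303,216))];print("hood tip",np.round(P,1).tolist())
# rear corners triangulated scene+side ; +x rear: scene(155,165) side(325,140); -x rear scene(290,92) side(493,160)
def tri(a,b):
    o1,d1=ray(f,*a);o2,d2=ray(g,*b);A=np.c_[d1,-d2];t=np.linalg.lstsq(A,o2-o1,rcond=None)[0];p,q=o1+d1*t[0],o2+d2*t[1];return ((p+q)/2).round(1),np.linalg.norm(p-q).round(2)
print(tri((160+157/6,160+165/6),(300+323/7,160+139/7)),tri((160+292/6,160+91/6),(300+495/7,160+160/7)))
print("front -x/+x scene",onz(f,160+418/6,160+362/6,62))
E
```

```text
[[525.2, -129.3, 62.0], [584.3, -130.0, 62.0], [583.0, -268.1, 62.0], [523.7, -267.4, 62.0]] [ 554.  -198.7   62. ] 59.095130590693806 59.245613282111805
89.42876477614128 138.077601757146
hood tip [[528.6, -140.3, 90.0], [578.2, -140.9, 90.0]]
(array([ 582.2, -269. ,   63.4]), np.float64(0.79)) (array([ 524.1, -268.5,   63.3]), np.float64(1.3))
front -x/+x scene [ 583.76268274 -129.77015196   62.        ]
```

```bash
python3 - <<'E'
from workcell import arm
print(arm.observe()["time_s"]); arm.hand_in(); print(arm.observe()["time_s"])
E
```

```text
16.4333
the job is handed in; nothing more can be done
the job is handed in; nothing more can be done
```

I loaded the green tile into the spring holder glazed face up and handed the job in at 16.4 s. No verdict was reported. I slid it level under the hood until the blue jaw had moved back about 24 mm, lowered it inside the yellow jaw, drew it back to centre, released it and retreated.

**Final checks**
- **Position:** the wrist camera puts the tile's centre at about (554, −198.7). My estimate of the seat's middle is (553.5, −198), so it is within about 1 mm each way.
- **Direction:** the tile's length points at 89.4°, against about 89.4° for the holder.
- **Height and level:** the tile's two ends measure the same width to 0.2 mm in the picture, so it lies level. The rear top corners triangulate at 63.4 mm high against 62 mm expected. The difference is within camera error.
- **Jaws:** the hood edge has moved 8.0 mm from rest, as expected for a centred tile, and the yellow jaw is pushed back too.
- **Robot:** about 1 N or less on the tool, and the gripper is clear above the holder.
- **Brown tile:** the pictures taken after I lifted the green tile show it in its place. I did not measure it again at the end.

No check failed or disagreed beyond the 1–2 mm calibration error.

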